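Pin the pull link back onto the biscuit press

ROBOT

A 7-joint arm with a two-finger parallel gripper is mounted at the origin on the work surface. World frame = base frame: x ahead of the robot, y to its left, z up, the work surface at z = 0. Lengths are in m, angles in rad, forces in N, time in s.
With the tool pointing down it reaches from about 0.425 to 0.95 m from the base axis. Payload 4.7 kg.
Tool frame: the origin (TCP) lies midway between the tips of the shut fingers; the grasp point (between the pads) lies 19 mm behind it; z points along the fingers, y is the line along which they close (so a half turn about z gives the same grasp; the last joint's range is limited). The gripper opens to 85 mm and grips with 20 to 120 N. Pads are 22 mm wide; open, the fingers measure 114 mm over their backs; the gripper's body (76 mm by 85 mm) begins 54 mm behind the grasp point. The pads swing forward as they close: fully open they stand 13 mm farther back than shut.
Start: joints at [1.112, 0.469, -0.049, 1.532, 0.024, 1.141, -0.082], TCP at [0.281, -0.614, 0.231] pointing down, gripper open.
Joint ranges: [-2.59, 2.59], [-0.33, 1.99], [-1.39, 1.29], [0.1, 2.45], [-1.04, 4.18], [0.21, 1.99], [-2.66, 2.66]. Speed limits (rad/s): [2.57, 2.57, 3.14, 3.14, 3.14, 3.14, 3.14].

INTERFACE

Orientations are given as a rotation vector (axis times angle).
In Python, from station import ctrl gives the robot as it stands. The module is installed in compiled form; this text tells all that it offers.
- The arm moves only by the tool play_rows, never from a script. Its argument "deltas" is one flat list of numbers, 4 for each row, row after row: the shift along the world's x, y, z in cm, then the turn about the world's z in rad. In form: [dx, dy, dz, spin, dx, dy, dz, spin, ...]. A call has 1 to 12 rows; each row is the pose to reach, as a shift and turn from the pose commanded when the call began; what a row does not reach only later rows make up. A row lasts 1/8 s, in which the tool goes at most 62.5 mm and 10.7 degrees, less where a joint would pass 70% of its speed; a pose out of reach is approached as far as the arm can. A call with a gripper value outside its range is refused whole. "fingers" is the gripper's target within -1 to 1 (fully open at 1, half-way at 0, shut at -1), set as the call begins (left out, the last holds). The fingers move at their own pace and stop on an object; the grip force is fixed at half the most. Time passes only in rows, so rows that repeat a pose let the fingers close. It gives the time, the measured TCP pose, the force, the opening and the grip force at its end, in the units of the state.
- ctrl.get_obs(): the state, without advancing time (a new reading comes with each control period).
- ctrl.grab_frame(name): name is "scene" or "side" or "wrist"; returns the picture (420x560x3 uint8, red, green, blue); there is no depth.
- ctrl.get_calibration(name): a dict with "K" (3x3 intrinsics, pixels), "R" (3x3) and "t" (3): a world point X has camera coordinates R X + t. Camera axes: x right, y down, z forward; pixel columns grow to the right and rows downward; lengths in m; the calibration is good to about 2 mm. A picture is of the moment at which its call begins: read the wrist's pose just before it. get_calibration takes no time and is no camera call; for the wrist camera it gives the pose at the moment of the call.
- ctrl.close_job(): hands the job in; it is judged then, once.
Trained networks look in the newest picture that a camera, given by its name, has taken for a name from the list of things; names that differ only in an ending like _2 or _b are one class to them, and where a whole thing is asked for, a point or a joint stands for the part that bears it (a point fixed in the world has none). Each returns a list of dicts, best first, with "score" (0 to 1); they miss things now and then, are a little off and sometimes report something else, mostly with a low value. They report only what shows in the picture. A call takes as long as a camera call. They do not tell look-alikes from the thing itself.
- ctrl.find_in(camera, label): "rect" ([left, top, right, bottom] in pixels, round what is visible of it).
- ctrl.landmark_of(camera, label): "at" ([column, row] in pixels: a listed point, or the origin of a listed thing).
The state is a dict: "t": time; "joints": joint angles; "joint_velocities": joint speeds; "joint_torque": joint torques, N m; "position": TCP position; "ee_rot": TCP orientation; "force": force on the tool from outside, world axes, zero at the start; "wrist_torque": the same for the moment, N m; "finger_gap": finger opening in m; "grasp_force": force on a finger pad.
Only numpy, scipy, OpenCV 4.12 (cv2) and the standard library are available. Lean on these libraries where they do the work, as an engineer would, in place of code of your own. Each camera call takes 0.05 s, during which the arm holds its last target. There are 200 camera calls.

TASK

The biscuit press has been washed and its pull link must be coupled again. Slide the link in by its red handle so that its eye lies between the two ears of the yoke, pass the orange-headed pin down through the top ear, the eye and the bottom ear until its flange sits flush on the yoke, and let go; the eye's exact place on the link is not known, so find it by feel and gently, never forcing or hammering the pin. Leave the blue-headed pin in its holder and the white-capped jar standing.

Things in the scene. Friction and masses are not known exactly. Their poses are not given: they have to be found in the camera images.
- machine: Bench press, fixed to the table (place and turn vary). Origin on the table straight below the axis of the yoke's holes; z up; +y runs from the link's handle towards the yoke and on to the white column (140 mm wide, 210 mm high with its cap, near face 95 mm beyond the yoke axis). The link slides along this y only.
- yoke_top (a point): Mouth of the top ear's hole, on the vertical hole axis and the yoke's top face, 86 mm above the table; axes as the machine's. Steel yoke of two level ears 48 x 48 mm about that axis: the top ear spans 64 to 86 mm above the table, with a 15.6 mm hole.
- yoke_gap (a point): On the hole axis, half-way up the 14 mm gap between the ears, 57 mm above the table. The bottom ear lies below, 40 to 50 mm above the table, with a 20 mm hole. The eye slides in here and is hidden by the top ear.
- pull_link: Sliding link with an upright red handle fin, 12 mm thick along the slide, 34 mm wide, foot 62 and top 124 mm above the table. Origin: where to pinch it, mid-fin, 100 mm above the table; axes as the machine's. Starts 165 to 190 mm (level) from the yoke axis, can be pushed to within 84 mm; about 6 N of friction; stays where left.
- link_bar (a point): On the link under the handle, 57 mm above the table. From here an aluminium bar 40 x 10 mm runs ahead (+y) with a 16.2 mm hole, the eye. The length adjuster was altered in the wash: the hole's centre is 90 to 130 mm ahead of the handle (constant in a run, not measured), so in place the handle is 90 to 130 mm from the yoke axis. The bar ends 42 mm past and 60 mm short of the hole's centre.
- pin: Coupling pin, about 130 g, upright in the holder: orange head 20 mm across, 40 high; flange 24 mm across, 4 thick; shank 14 mm across, 54 long, end bevelled at 45 degrees to 11 mm over the last 1.5 mm. Origin mid-head, 24 mm above the flange's underside; z to the head. Seated: origin 110 mm above the table. Let go in the top ear on solid bar it stays standing, 30 mm higher, and drops when the eye comes under it.
- spare_pin: A thinner pin of another machine in the holder's other hole, same head and flange but the head is blue; shank 9 mm across, 36 mm long. Origin at the middle of the head. To be left alone.
- holder: White plastic block 150 x 60 x 62 mm fixed on the table; origin under its centre, x along its length. Two blind holes 17 mm across, 59 mm deep, 40 mm either side of the centre along x; which pin stands in which varies. The pins' flanges rest on its top face.
- jar_b: Closed jar, 72 mm across, 75 mm high, white cap, standing on the table left of the press. Origin under its centre.
Things that resemble listed ones, but are neither listed nor needed, are in the scene too. Leave any pink or yellow look-alike of the pin alone.

How it is judged:
At the end, for the whole second after the job is handed in: The pin stands upright (within 4 degrees) in the yoke, its flange within 2.5 mm of the yoke's top face and its axis within 4 mm of the hole axis, the link's handle within 135 mm of the yoke axis (so that the pin passes through the eye), everything at rest and let go (z of pin in the frame of yoke_top below 0.0265 m and horizontal distance between pin and yoke_top below 0.004 m and angle between pin's own z axis and vertical below 0.07 rad and horizontal distance between pull_link and yoke_top below 0.135 m and linear speed of each of pin, pull_link below 0.01 m/s); the robot touches nothing.
It fails at once if the pin is forced against the link's eye (over 40 N) (contact force between pin and pull_link above 40 N).
It fails at once if the pin is forced or hammered on the press (over 40 N) (contact force between pin and machine above 40 N).
It fails at once if the blue-headed pin is pulled or pushed out of its place (distance of spare_pin from where it was at the start of the episode above 0.015 m).
It fails at once if the white-capped jar is knocked over (angle between jar_b's own z axis and vertical above 0.5 rad).
It also fails if it takes over 72 s, if anything falls off the work surface, if the arm or the gripper's body presses on something with over 40 N, if the wrist force passes 120 N, or if a joint passes its speed limit or range.

## Working session

There is one attempt and no reset: what is moved stays moved. The work goes in short steps, Python scripts to look and compute and a tool call to move; the robot and the scene stay as the last step left them, time stands still between calls to the robot, and variables do not carry over. Pictures are saved under pics/ and viewed, at most 10 in all, crops included, and the job is handed in when it is done.

Besides the shell and the picture viewer there is one more tool, called after "Emit:" by a JSON object that holds its "fn" and its "kwargs". play_rows: Moves the arm, as the interface text tells. Its arguments: {"type":"object","properties":{"deltas":{"type":"array"},"fingers":{"type":"number"}},"required":["deltas"]}

```bash
mkdir -p pics
cat > h.py <<'E'
from station import ctrl
import numpy as np, cv2
from scipy.optimize import least_squares
def snap(cam,name):
    im=ctrl.grab_frame(cam); cv2.imwrite(f'pics/{name}.png',im[:,:,::-1]); return im
def ray(cal,px):
    K,R,t=map(np.array,(cal['K'],cal['R'],cal['t']))
    d=R.T@np.linalg.solve(K,[px[0],px[1],1]); return -R.T@t,d
def atz(cal,px,z):
    c,d=ray(cal,px); return c+d*(z-c[2])/d[2]
E
python3 - <<'E'
from h import *
o=ctrl.get_obs();print(o['t'],o['position'],o['ee_rot'],o['force'],o['finger_gap'])
Z=dict(yoke_top=.086,yoke_gap=.057,pull_link=.1,pin=.086,spare_pin=.086,holder=0,jar_b=0,machine=0,link_bar=.057)
a=[]
for c in ['scene','side']:
    a.append(snap(c,c+'0')); cal=ctrl.get_calibration(c)
    for l in Z:
        r=ctrl.landmark_of(c,l)[:3]
        print(c,l,[(round(q['score'],2),np.round(q['at']).tolist(),np.round(atz(cal,q['at'],Z[l])[:2],3).tolist()) for q in r])
cv2.imwrite('pics/both.png',cv2.resize(np.vstack(a),None,fx=.71,fy=.71)[:,:,::-1])
E
```

```text
0.0 [ 0.28101207 -0.61306899  0.23025684] [-3.06747035e+00 -6.69506183e-01  7.90152219e-04] [ 0.4010579  -0.55218174  0.18683171] 0.08547148190078088
scene yoke_top [(0.69, [329.0, 215.0], [0.608, 0.072])]
scene yoke_gap [(0.61, [328.0, 219.0], [0.605, 0.077])]
scene pull_link [(0.9, [279.0, 242.0], [0.568, -0.085])]
scene pin [(0.65, [332.0, 214.0], [0.613, 0.08]), (0.6, [181.0, 285.0], [0.465, -0.333]), (0.6, [164.0, 268.0], [0.396, -0.332])]
scene spare_pin [(0.49, [200.0, 312.0], [0.551, -0.347])]
scene holder [(0.87, [198.0, 315.0], [0.52, -0.347])]
scene jar_b [(0.75, [353.0, 138.0], [0.448, 0.403]), (0.58, [327.0, 227.0], [0.602, 0.083])]
scene machine [(0.97, [326.0, 230.0], [0.604, 0.072]), (0.42, [202.0, 308.0], [0.515, -0.326])]
scene link_bar [(0.91, [277.0, 249.0], [0.564, -0.089])]
side yoke_top [(0.92, [308.0, 190.0], [0.613, 0.074])]
side yoke_gap [(0.78, [306.0, 192.0], [0.614, 0.106])]
side pull_link [(0.68, [302.0, 225.0], [0.571, -0.09])]
side pin [(0.88, [301.0, 361.0], [0.514, -0.439]), (0.73, [232.0, 316.0], [0.395, -0.33]), (0.56, [270.0, 365.0], [0.46, -0.441])]
side spare_pin [(0.53, [312.0, 316.0], [0.551, -0.347])]
side holder [(0.62, [292.0, 346.0], [0.512, -0.354])]
side jar_b [(0.93, [246.0, 159.0], [0.448, 0.406])]
side machine []
side link_bar [(0.68, [298.0, 240.0], [0.562, -0.097]), (0.36, [309.0, 198.0], [0.618, 0.076])]
```

View pics/scene0.png

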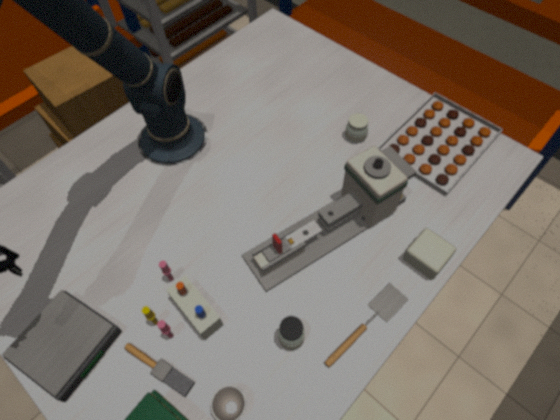

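View pics/side0.png

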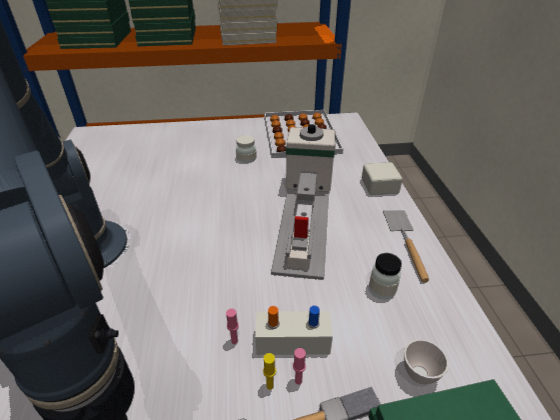

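The orange pin is at the holder's left hole (scene 181,287; side 273,316), with the blue one in the other hole. The yoke is near (0.61, 0.07) and the handle near (0.57, -0.09). I'll move above the link for a close look.

Emit:
{"fn": "play_rows", "kwargs": {"deltas": [2, 4, 3, -0.1, 5, 9, 6, -0.25, 8, 14, 7, -0.4, 11, 20, 7, -0.55, 14, 26, 7, -0.67, 17, 32, 7, -0.67, 20, 37, 7, -0.67, 23, 42, 7, -0.67, 26, 47, 7, -0.67, 28, 51, 7, -0.67, 29, 52.5, 7, -0.67, 29, 52.5, 7, -0.67], "fingers": 1}}

```text
t: 2.5
position: [0.5715, -0.0883, 0.3012]
ee_rot: [3.119, -0.374, -0.0]
force: [0.3, -0.4, -0.2]
finger_gap: 0.0854
grasp_force: 0.0
```

Run:
```python
from h import *
o=ctrl.get_obs();print(o['t'],o['position'],o['ee_rot'],o['force'],o['joints'])
Z=dict(yoke_top=.086,pull_link=.1,link_bar=.057,yoke_gap=.057)
c='wrist';cal=ctrl.get_calibration(c);snap(c,'w1')
print(-np.array(cal['R']).T@cal['t'])
for l in Z:
        r=ctrl.landmark_of(c,l)[:3]
        print(c,l,[(round(q['score'],2),np.round(q['at']).tolist(),np.round(atz(cal,q['at'],Z[l])[:2],4).tolist()) for q in r])
```

```text
2.5 [ 0.57152136 -0.08828916  0.30119028] [ 3.11890404e+00 -3.73988017e-01 -4.20828116e-04] [ 0.34697769 -0.44260412 -0.1863425 ] [ 0.2700472   0.2695534  -0.23726724  1.66753512  0.06722765  1.21274731
 -1.79204028]
[ 0.64712833 -0.10622302  0.44384535]
wrist yoke_top [(0.82, [133.0, 186.0], [0.6092, 0.0793])]
wrist pull_link [(0.69, [275.0, 190.0], [0.5675, -0.0882])]
wrist link_bar [(0.67, [273.0, 185.0], [0.5646, -0.0858])]
wrist yoke_gap [(0.96, [144.0, 182.0], [0.6088, 0.0784])]
```

View pics/w1.png

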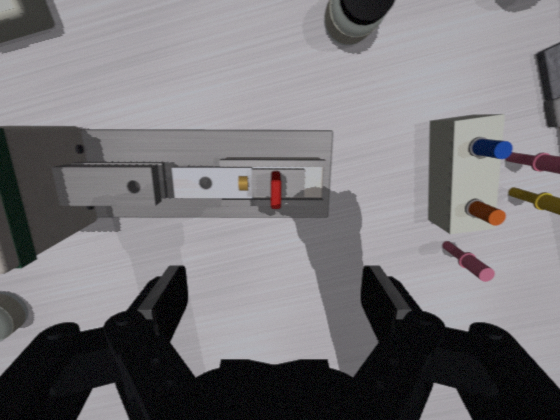

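The wrist view shows the yoke hole near (133,186), the bar's eye near (206,183), not yet under the yoke, and the fin at (276,190). I'll refine these.

Run:
```python
from h import *
im=cv2.imread('pics/w1.png');cal=ctrl.get_calibration('wrist');g=cv2.cvtColor(im,6).astype(float)
def hole(u,v,r=12):
    p=g[v-r:v+r+1,u-r:u+r+1];th=(np.median(p)+p.min())/2
    m=(p<th).astype(np.uint8);n,lab,st,ce=cv2.connectedComponentsWithStats(m)
    i=lab[r-2:r+3,r-2:r+3].max();return ce[i]+[u-r,v-r],st[i]
P={}
for n,u,v,z in [('yoke',133,186,.086),('eye',206,183,.062)]:
    c,s=hole(u,v);P[n]=atz(cal,c,z)[:2];print(n,c,s,P[n])
hsv=cv2.cvtColor(im,40);m=((hsv[...,0]<8)|(hsv[...,0]>174))&(hsv[...,1]>150)&(hsv[...,2]>60)
ys,xs=np.nonzero(m[150:230,250:300]);ys+=150;xs+=250;print('red',xs.min(),xs.max(),ys.min(),ys.max())
# red fin top: the far (camera-away) end is lower; print row extents
for r in range(ys.min(),ys.max()+1,3):print(r,xs[ys==r].min(),xs[ys==r].max(),end=' | ')
d=P['yoke']-P['eye'];print('\neye->yoke',np.linalg.norm(d),np.degrees(np.arctan2(*d[::-1])))
e=cv2.Canny(im,40,100)
L=cv2.HoughLinesP(e[110:240,80:335],1,np.pi/360,50,minLineLength=80,maxLineGap=8)
for x1,y1,x2,y2 in L[:,0]:
    a=atz(cal,(x1+80,y1+110),.01);b=atz(cal,(x2+80,y2+110),.01);t=(a-b)[:2];t*=np.sign(t[1]);print((x1+80,y1+110,x2+80,y2+110),np.degrees(np.arctan2(t[1],t[0])).round(2),end=';')
for n in ('scene','side'):
    k=ctrl.get_calibration(n);print(n,-np.array(k['R']).T@k['t'])
```

```text
yoke [133.05042017 186.57983193] [  6   7  13  12 119] [0.60900258 0.07703767]
eye [205.10569106 182.52845528] [  5   6  13  12 123] [ 0.58899431 -0.00338174]
red 271 280 172 208
172 273 278 | 175 272 273 | 178 273 278 | 181 272 280 | 184 272 280 | 187 271 280 | 190 272 280 | 193 272 280 | 196 272 280 | 199 271 280 | 202 271 280 | 205 271 279 | 208 273 278 | 
eye->yoke 0.08287105918991003 76.02853614970597
(np.int32(129), np.int32(129), np.int32(330), np.int32(129)) 76.08;(np.int32(86), np.int32(131), np.int32(280), np.int32(131)) 76.08;(np.int32(114), np.int32(216), np.int32(219), np.int32(217)) 75.47;(np.int32(154), np.int32(199), np.int32(251), np.int32(198)) 76.66;(np.int32(80), np.int32(164), np.int32(164), np.int32(165)) 75.38;(np.int32(219), np.int32(161), np.int32(332), np.int32(160)) 76.57;(np.int32(80), np.int32(167), np.int32(219), np.int32(167)) 76.06;(np.int32(226), np.int32(157), np.int32(319), np.int32(157)) 76.07;(np.int32(220), np.int32(168), np.int32(304), np.int32(168)) 76.06;(np.int32(328), np.int32(216), np.int32(333), np.int32(131)) 166.0;scene [ 0.9504819  -0.45358678  1.10437267]
side [ 0.43587259 -0.8101058   0.72638617]
```

Emit:
{"fn": "play_rows", "kwargs": {"deltas": [-0.3, 0, -4, -0.005, -0.3, 0, -9, -0.005, -0.3, 0, -14, -0.005, -0.3, 0, -18, -0.005, -0.3, 0, -21, -0.005, -0.3, 0, -22, -0.005, -0.3, 0, -22, -0.005], "fingers": 1}}

```text
t: 3.62
position: [0.5683, -0.0893, 0.0815]
ee_rot: [3.118, -0.386, -0.0]
force: [-0.4, 0.8, -0.1]
finger_gap: 0.0851
grasp_force: 0.0
```

Emit:
{"fn": "play_rows", "kwargs": {"deltas": [0, 0, 0, 0, 0, 0, 0, 0, 0, 0, 0, 0, 0, 0, 0, 0, 0, 0, 0, 0, 0, 0, 0, 0, 0, 0, 0, 0], "fingers": -1}}

```text
t: 4.5
position: [0.5684, -0.0887, 0.0818]
ee_rot: [3.118, -0.384, 0.001]
force: [-1.7, -0.4, 5.7]
finger_gap: 0.0114
grasp_force: 59.2
```

Emit:
{"fn": "play_rows", "kwargs": {"deltas": [0.1, 0.4, 0, 0, 0.3, 1.2, 0, 0, 0.5, 2.02, 0, 0, 0.7, 2.82, 0, 0, 0.9, 3.63, 0, 0, 1.1, 4.43, 0, 0, 1.3, 5.24, 0, 0, 1.5, 6.04, 0, 0, 1.7, 6.85, 0, 0, 1.85, 7.45, 0, 0, 1.96, 7.9, 0, 0, 1.96, 7.9, 0, 0]}}

```text
t: 6.0
position: [0.5875, -0.0112, 0.0818]
ee_rot: [3.116, -0.385, -0.001]
force: [-3.1, -3.1, 8.3]
finger_gap: 0.0116
grasp_force: 59.6
```

Run:
```python
from h import *
cal=ctrl.get_calibration('wrist');snap('wrist','w2');print(ctrl.get_obs()['position'],-np.array(cal['R']).T@cal['t'])
for l,z in [('yoke_top',.086),('pull_link',.1)]:
    for q in ctrl.landmark_of('wrist',l)[:2]:print(l,q['score'],q['at'],atz(cal,q['at'],z))
```

```text
[ 0.58743838 -0.01116947  0.08176169] [ 0.66305451 -0.02932022  0.22442401]
yoke_top 0.97 [91.6, 274.6] [0.61024396 0.08099184 0.086     ]
pull_link 0.89 [272.9, 291.1] [ 0.58633302 -0.01007779  0.1       ]
```

View pics/w2.png

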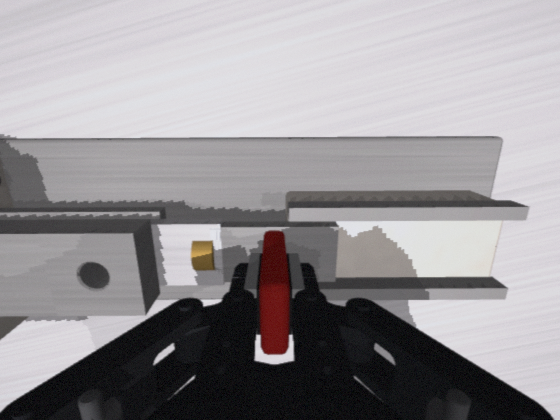

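The wrist view shows the bar's eye now under the yoke. The top-ear hole is near (93,275) and the fin is held in the pads. I'll fit the hole more precisely from the ear edges and rim.

Run:
```python
from h import *
cal=ctrl.get_calibration('wrist');im=cv2.imread('pics/w2.png')
c=im[215:320,40:180];cv2.imwrite('pics/c2.png',cv2.resize(c,None,fx=5,fy=5,interpolation=cv2.INTER_CUBIC))
y=np.array([.241,.9706]);x=np.array([.9706,-.241])
K,R,t=map(np.array,(cal['K'],cal['R'],cal['t']))
def proj(P):
    q=K@(R@P+t);return q[:2]/q[2]
g=cv2.GaussianBlur(cv2.cvtColor(im,6),(3,3),0).astype(float)
a=np.linspace(0,2*np.pi,72)
gx,gy=cv2.Sobel(g,6,1,0),cv2.Sobel(g,6,0,1)
# best rim: gradient strength outward along projected circle at z=.086
best=[]
for cx in np.arange(.602,.618,.0005):
  for cy in np.arange(.070,.088,.0005):
    f=lambda r:np.array([proj(np.array([cx+r*np.cos(s),cy+r*np.sin(s),.086])) for s in a])
    p=f(.0078);n=f(.0088)-p;n/=np.linalg.norm(n,axis=1)[:,None]
    i=np.round(p).astype(int);s=gx[i[:,1],i[:,0]]*n[:,0]+gy[i[:,1],i[:,0]]*n[:,1]
    best.append((np.clip(s,0,60).mean(),cx,cy))
print(sorted(best)[::-1][:5])
```

```text
[(np.float64(60.0), np.float64(0.6099999999999991), np.float64(0.08050000000000002)), (np.float64(60.0), np.float64(0.6099999999999991), np.float64(0.08000000000000002)), (np.float64(60.0), np.float64(0.6099999999999991), np.float64(0.07950000000000002)), (np.float64(60.0), np.float64(0.6094999999999992), np.float64(0.08050000000000002)), (np.float64(60.0), np.float64(0.6094999999999992), np.float64(0.08000000000000002))]
```

View pics/c2.png

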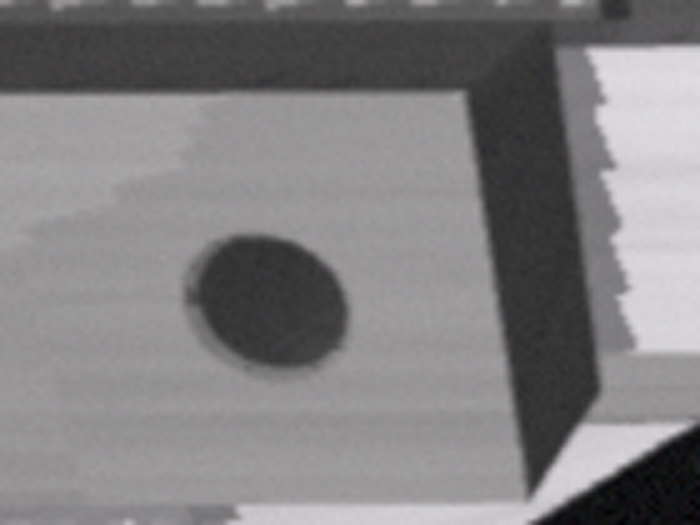

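Emit:
{"fn": "play_rows", "kwargs": {"deltas": [0.03, 0.1, 0, 0, 0.05, 0.2, 0, 0, 0.05, 0.2, 0, 0]}}

```text
t: 6.52
position: [0.5877, -0.01, 0.0818]
ee_rot: [3.115, -0.385, -0.002]
force: [-3.6, -5.1, 8.1]
finger_gap: 0.0114
grasp_force: 59.7
```

Emit:
{"fn": "play_rows", "kwargs": {"deltas": [0, 0, 0, 0, 0, 0, 0, 0, 0, 0, 0, 0, 0, 0, 0, 0, 0, 0, 6, 0, 0, 0, 12, 0, 0, 0, 16, 0], "fingers": 1}}

```text
t: 7.4
position: [0.5893, -0.0073, 0.2445]
ee_rot: [-3.117, 0.384, -0.006]
force: [0.7, -0.5, -1.2]
finger_gap: 0.0852
grasp_force: 0.0
```

Emit:
{"fn": "play_rows", "kwargs": {"deltas": [-1.5, 2.8, 0, 0, -3, 5.6, 0, 0, -4.5, 8.5, 0, 0, -5.5, 10.4, 0, 0, -5.5, 10.4, 0, 0, -5.5, 10.4, 0, 0]}}

```text
t: 8.15
position: [0.5339, 0.0953, 0.2413]
ee_rot: [3.117, -0.386, 0.001]
force: [-0.4, -0.4, -0.2]
finger_gap: 0.0854
grasp_force: 0.0
```

Run:
```python
from h import *
cal=ctrl.get_calibration('wrist');im=snap('wrist','w3')[:,:,::-1].copy();print(ctrl.get_obs()['position'],-np.array(cal['R']).T@cal['t'])
for l,z in [('yoke_top',.086),('pull_link',.1)]:
    for q in ctrl.landmark_of('wrist',l)[:2]:print(l,q['score'],q['at'],atz(cal,q['at'],z)); 
    if l=='yoke_top':at=q['at']
u,v=map(int,at);u=max(u,40);v=max(v,40)
c=im[v-40:v+40,u-40:u+40];cv2.imwrite('pics/c3.png',cv2.resize(c,None,fx=7,fy=7,interpolation=cv2.INTER_CUBIC));print(u-40,v-40)
```

```text
[0.53400844 0.09498995 0.24126548] [0.60930831 0.07683862 0.38403329]
yoke_top 0.82 [270.3, 119.0] [0.60864555 0.08007915 0.086     ]
yoke_top 0.53 [271.0, 119.6] [0.60795382 0.0795668  0.086     ]
pull_link 0.74 [371.7, 120.8] [ 0.58471498 -0.00917538  0.1       ]
231 79
```

View pics/c3.png

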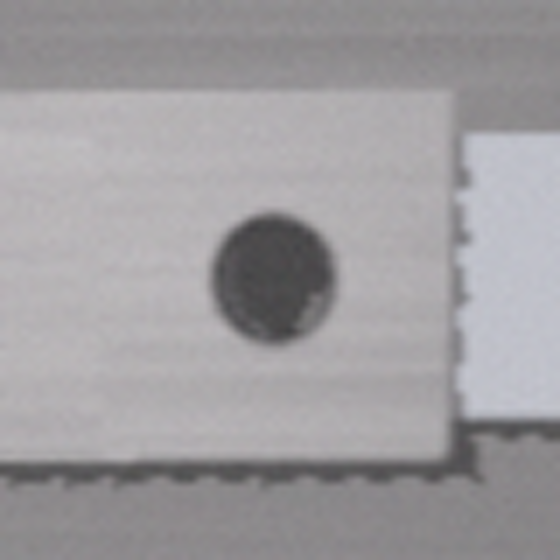

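The view straight down shows the top-ear hole at about (270,119). It is dark almost all through with only a slight crescent, so the eye is nearly aligned. Next I'll fetch the pin.

Emit:
{"fn": "play_rows", "kwargs": {"deltas": [-1, -4, 1, 0, -2, -9, 1, 0, -3.5, -14, 1, 0, -5, -19, 1, 0, -6.5, -24, 1, 0, -8, -29, 1, 0, -9.5, -34, 1, 0, -10.8, -39, 1, 0, -11.4, -41.5, 1, 0, -11.4, -41.5, 1, 0, -11.4, -41.5, 1, 0]}}

```text
t: 9.68
position: [0.4197, -0.3177, 0.2512]
ee_rot: [-3.117, 0.383, 0.0]
force: [-0.6, -0.3, -0.4]
finger_gap: 0.0853
grasp_force: 0.0
```

Run:
```python
from h import *
cal=ctrl.get_calibration('wrist');im=snap('wrist','w4')[:,:,::-1].copy();print(ctrl.get_obs()['position'],-np.array(cal['R']).T@cal['t'])
for l,z in [('pin',.086),('spare_pin',.086),('holder',.0)]:
    for q in ctrl.landmark_of('wrist',l)[:4]:print(l,q['score'],q['at'],atz(cal,q['at'],z))
hsv=cv2.cvtColor(im,40)
for n,lo,hi in [('o',(6,150,90),(20,255,255)),('b',(105,150,60),(125,255,255))]:
    k,lab,st,ce=cv2.connectedComponentsWithStats(cv2.inRange(hsv,lo,hi))
    for i in range(1,k):
        if st[i,4]>80:print(n,st[i],ce[i],atz(cal,ce[i],.09))
```

```text
[ 0.41995548 -0.31733245  0.25124421] [ 0.49520307 -0.33619751  0.39384205]
pin 0.86 [291.7, 215.7] [ 0.39162244 -0.33038687  0.086     ]
pin 0.8 [363.7, 75.5] [ 0.51116559 -0.42760146  0.086     ]
pin 0.68 [372.4, 130.2] [ 0.45957467 -0.42834574  0.086     ]
pin 0.58 [278.3, 137.5] [ 0.47529952 -0.33583178  0.086     ]
spare_pin 0.89 [267.4, 51.7] [ 0.55264663 -0.3443299   0.086     ]
holder 0.9 [274.5, 98.2] [ 0.51669901 -0.34235656  0.        ]
o [271 129  20  22 335] [280.41791045 139.26567164] [ 0.47339944 -0.33746934  0.09      ]
b [258  34  21  26 455] [268.04835165  46.45714286] [ 0.55589507 -0.34585274  0.09      ]
```

View pics/w4.png

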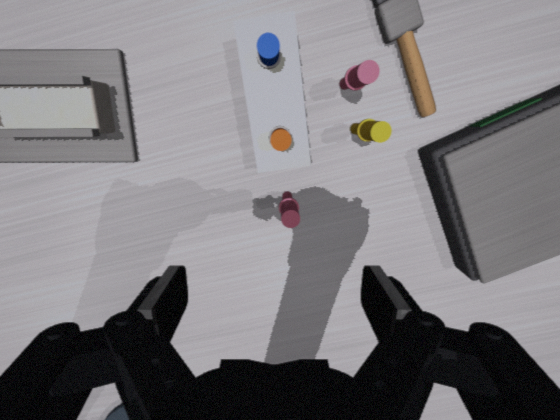

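The picture shows the orange head at (281,139), the blue at (268,46), and a pink look-alike about 8 cm nearer the base. I'm grasping the orange one.

Emit:
{"fn": "play_rows", "kwargs": {"deltas": [3, -1, 0, 0, 5.5, -1.9, -2, 0, 5.5, -1.9, -6, 0, 5.5, -1.9, -10, 0, 5.5, -1.9, -14, 0, 5.5, -1.9, -17, 0, 5.5, -1.9, -17.8, 0, 5.5, -1.9, -17.8, 0]}}

```text
t: 10.88
position: [0.4749, -0.3373, 0.0736]
ee_rot: [-3.118, 0.383, -0.0]
force: [0.4, -0.1, -0.1]
finger_gap: 0.0855
grasp_force: 0.0
```

Emit:
{"fn": "play_rows", "kwargs": {"deltas": [0, 0, 0, 0, 0, 0, 0, 0, 0, 0, 0, 0, 0, 0, 0, 0, 0, 0, 0, 0, 0, 0, 0, 0, 0, 0, 0, 0], "fingers": -1}}

```text
t: 11.75
position: [0.4747, -0.3379, 0.074]
ee_rot: [3.117, -0.384, 0.001]
force: [-1.2, -0.7, 6.1]
finger_gap: 0.0184
grasp_force: 58.4
```

Emit:
{"fn": "play_rows", "kwargs": {"deltas": [0, 0, 3, 0, 0, 0, 8, 0, 0, 0, 13, 0, 1.5, 5, 16, 0, 3, 10, 16, 0, 4.8, 15, 16, 0, 6.5, 20, 16, 0, 8, 25, 16, 0, 9.6, 30, 16, 0, 11.2, 35, 16, 0, 12.7, 39.5, 16, 0, 13.4, 41.8, 16, 0]}}

```text
t: 13.25
position: [0.6082, 0.0842, 0.2324]
ee_rot: [-3.118, 0.377, 0.002]
force: [-0.1, -0.5, -1.5]
finger_gap: 0.0187
grasp_force: 59.1
```

Emit:
{"fn": "play_rows", "kwargs": {"deltas": [0, 0, -3, 0, 0, 0, -6, 0, 0, 0, -6.4, 0, 0, 0, -6.4, 0, 0, 0, -6.4, 0]}}

```text
t: 13.88
position: [0.6093, 0.0805, 0.1707]
ee_rot: [-3.117, 0.384, -0.004]
force: [-0.9, 0.6, -1.5]
finger_gap: 0.0183
grasp_force: 59.1
```

Run:
```python
from h import *
cal=ctrl.get_calibration('wrist');im=snap('wrist','w5')[:,:,::-1].copy();print(ctrl.get_obs()['position'],-np.array(cal['R']).T@cal['t'])
for l,z in [('yoke_top',.086),('pin',.19)]:
    for q in ctrl.landmark_of('wrist',l)[:2]:print(l,q['score'],q['at'],atz(cal,q['at'],z))
cv2.imwrite('pics/c5.png',cv2.resize(im[180:400,170:400],None,fx=2.7,fy=2.7,interpolation=cv2.INTER_CUBIC))
```

```text
[0.60924132 0.08050244 0.17072208] [0.68440091 0.06201502 0.31359604]
yoke_top 0.77 [273.4, 218.8] [0.6094692  0.08116662 0.086     ]
pin 0.62 [272.8, 281.7] [0.61364227 0.08022801 0.19      ]
```

View pics/c5.png

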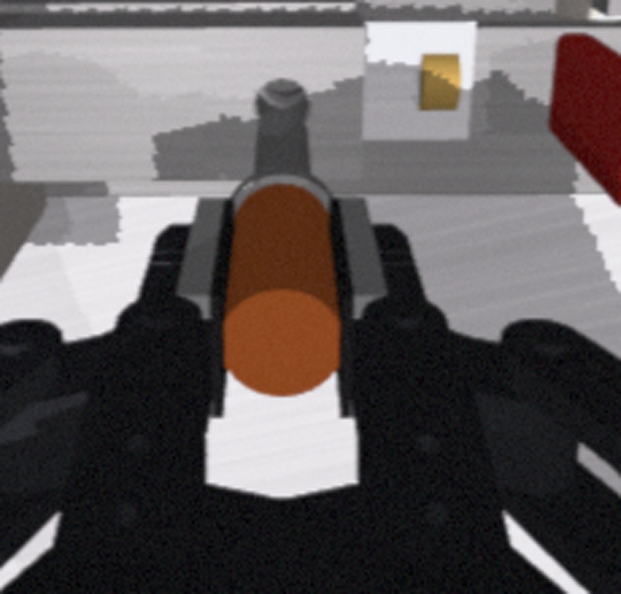

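The crop shows the pin upright in the pads, its tip at about frame (274,216), directly over the yoke hole. I'll lower gently.

Emit:
{"fn": "play_rows", "kwargs": {"deltas": [0, -0.05, -0.8, 0, 0, -0.05, -1.3, 0, 0, -0.05, -1.6, 0, 0, -0.05, -1.8, 0, 0, -0.05, -2.0, 0, 0, -0.05, -2.2, 0, 0, -0.05, -2.2, 0]}}

```text
t: 14.9
position: [0.6087, 0.08, 0.1473]
ee_rot: [-3.118, 0.384, -0.001]
force: [0.9, -0.2, -1.8]
finger_gap: 0.0184
grasp_force: 59.1
```

Emit:
{"fn": "play_rows", "kwargs": {"deltas": [0, 0, -0.2, 0, 0, 0, -0.4, 0, 0, 0, -0.6, 0, 0, 0, -0.8, 0, 0, 0, -1.0, 0, 0, 0, -1.2, 0, 0, 0, -1.4, 0, 0, 0, -1.5, 0, 0, 0, -1.5, 0]}}

```text
t: 16.02
position: [0.6086, 0.08, 0.1323]
ee_rot: [-3.118, 0.384, -0.001]
force: [2.7, 0.3, -0.3]
finger_gap: 0.0185
grasp_force: 59.2
```

Emit:
{"fn": "play_rows", "kwargs": {"deltas": [0.06, 0, -0.1, 0, 0.06, 0, -0.2, 0, 0.06, 0, -0.3, 0, 0.06, 0, -0.4, 0, 0.06, 0, -0.5, 0, 0.06, 0, -0.6, 0, 0.06, 0, -0.7, 0, 0.06, 0, -0.7, 0]}}

```text
t: 17.02
position: [0.6089, 0.0799, 0.1251]
ee_rot: [3.118, -0.384, -0.0]
force: [1.2, 0.5, -0.9]
finger_gap: 0.0182
grasp_force: 59.2
```

Emit:
{"fn": "play_rows", "kwargs": {"deltas": [0.02, 0, -0.15, 0, 0.02, 0, -0.3, 0, 0.02, 0, -0.45, 0, 0.02, 0, -0.6, 0, 0.02, 0, -0.75, 0, 0.02, 0, -0.9, 0, 0.02, 0, -0.9, 0]}}

```text
t: 17.9
position: [0.609, 0.0798, 0.116]
ee_rot: [3.118, -0.384, -0.001]
force: [0.5, 0.6, -1.8]
finger_gap: 0.0185
grasp_force: 59.2
```

It has passed through the eye. I'll continue to just above the seat (TCP about 0.098).

Emit:
{"fn": "play_rows", "kwargs": {"deltas": [0, 0, -0.15, 0, 0, 0, -0.3, 0, 0, 0, -0.45, 0, 0, 0, -0.6, 0, 0, 0, -0.75, 0, 0, 0, -0.9, 0, 0, 0, -1.1, 0, 0, 0, -1.3, 0, 0, 0, -1.5, 0, 0, 0, -1.65, 0, 0, 0, -1.65, 0]}}

```text
t: 19.27
position: [0.6091, 0.0798, 0.0996]
ee_rot: [3.118, -0.384, -0.0]
force: [1.3, -1.7, -1.3]
finger_gap: 0.0184
grasp_force: 59.2
```

Emit:
{"fn": "play_rows", "kwargs": {"deltas": [0, 0, -0.06, 0, 0, 0, -0.12, 0, 0, 0, -0.18, 0, 0, 0, -0.18, 0]}}

```text
t: 19.77
position: [0.6093, 0.0798, 0.0981]
ee_rot: [3.118, -0.384, 0.0]
force: [0.4, -0.8, -1.2]
finger_gap: 0.0185
grasp_force: 59.3
```

Emit:
{"fn": "play_rows", "kwargs": {"deltas": [0, 0, 0, 0, 0, 0, 0, 0, 0, 0, 0, 0, 0, 0, 0.2, 0, 0, 0, 0.6, 0, 0, 0, 3, 0, 0, 0, 6, 0, 0, 0, 10, 0, 0, 0, 14, 0, 0, 0, 14, 0], "fingers": 1}}

```text
t: 21.02
position: [0.6113, 0.0805, 0.2424]
ee_rot: [-3.116, 0.384, -0.012]
force: [0.6, -0.2, -0.2]
finger_gap: 0.0854
grasp_force: 0.0
```

Run:
```python
from h import *
for c in ('wrist','side'):
    cal=ctrl.get_calibration(c);im=snap(c,c+'6')[:,:,::-1]
    for l,z in [('pin',.11),('yoke_top',.086),('pull_link',.1)]:
        for q in ctrl.landmark_of(c,l)[:2]:print(c,l,q['score'],q['at'],atz(cal,q['at'],z))
    if c=='side':cv2.imwrite('pics/c6.png',cv2.resize(im[120:280,230:390],None,fx=3.5,fy=3.5))
```

```text
wrist pin 0.68 [275.5, 205.2] [0.60942684 0.07994491 0.11      ]
wrist yoke_top 0.73 [274.6, 198.6] [0.60990707 0.08071747 0.086     ]
wrist pull_link 0.79 [371.0, 205.5] [ 0.58346503 -0.01133516  0.1       ]
wrist pull_link 0.49 [352.8, 194.2] [0.59923159 0.00426404 0.1       ]
side pin 0.91 [300.2, 361.8] [ 0.50982124 -0.45382511  0.11      ]
side pin 0.63 [307.9, 186.2] [0.6100115  0.05797165 0.11      ]
side yoke_top 0.83 [306.9, 189.2] [0.61150819 0.07750178 0.086     ]
side pull_link 0.84 [304.8, 203.5] [ 0.59141554 -0.00541527  0.1       ]
```

View pics/c6.png

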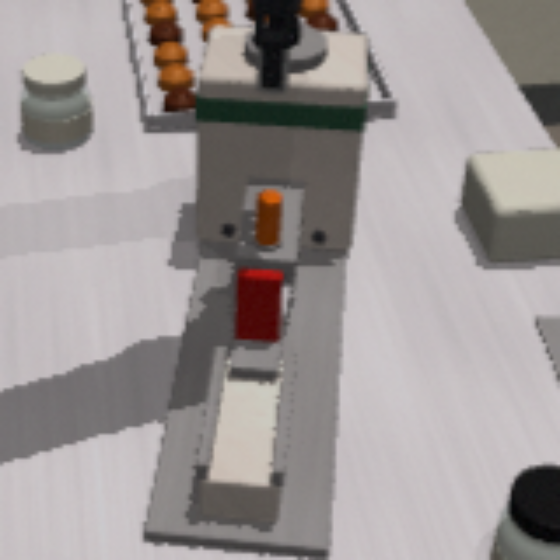

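The side view shows the pin upright with its flange on the yoke (crop 268,220). The handle is close to the yoke and the gripper is clear above, so I'll hand in.

```bash
python3 -c "
from station import ctrl
print(ctrl.close_job())"
```

```text
the job is handed in; nothing more can be done
None
```

I coupled the link and handed the job in at about 21 s. The orange pin went through both ears and the eye without forcing, and the last picture shows it upright with its flange on the yoke. I touched neither the blue pin nor the jar; the hand-in returned no verdict.

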